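# Feed a warped painting panel under the trimmer's hold-down strip

### The arm

A 6-joint arm with a two-finger parallel gripper is mounted at the origin on the work surface. World frame = base frame: x ahead of the robot, y to its left, z up, the work surface at z = 0. Lengths are in m, angles in degrees, forces in N, time in s.
With the tool pointing down it reaches from about 0.375 to 0.75 m from the base axis. Payload 9 kg.
Tool frame: the origin (TCP) lies where the fingers leave the gripper's body, on its centre line; the fingertips stand 73 mm ahead of it and the grasp point (between the pads) lies 54 mm ahead of it (robot.tip_reach is the distance from the TCP to the fingertips, in m); z points along the fingers, y is the direction in which the jaws open and shut (so a half turn about z gives the same grasp; the last joint's range is limited). The gripper opens to 85 mm and grips with 20 to 120 N. Pads are 22 mm wide; open, the fingers measure 114 mm over their backs; the gripper's body (76 mm by 85 mm) begins 54 mm behind the grasp point. The pads swing forward as they close: fully open they stand 13 mm farther back than shut.
Start: joints at [-12.473, 5.964, 5.575, 89.605, 0, 77.527], TCP at [0.6, 0, 0.304] pointing down, gripper open.
Joint ranges: [-171.21, 171.21], [-48.23, 106.86], [-62.78, 66.21], [-105.2, 120.99], [-86.42, 89.51], [-180, 180]. Speed limits (degrees/s): [127.2, 127.2, 147.25, 180, 180, 180].

### API

Orientations are given as [roll, pitch, yaw] about the fixed x, y, z axes, in that order (R = Rz(yaw) Ry(pitch) Rx(roll)).
In Python, from plant import robot gives the robot as it stands. Calls block until the motion is done:
- robot.move_pose(position, orientation): joint-space move of the TCP to a pose.
- robot.line_to(position, vel=0.15, rotation=None, guard=None): straight line of the TCP; rotation=None keeps the orientation; vel is the mean speed in m/s. With guard (N) it stops when the force on the tool has changed by that much, and returns True; else False.
- robot.goto_joints(angles): joint-space move.
- robot.set_gripper(opening): finger opening in m; the grip force is fixed at half the most; returns when the fingers have stopped.
- robot.pause(seconds).
- robot.ik(position, orientation): joint angles nearest the present ones, or None.
- robot.observe(): the state.
- robot.grab_frame(name): name is "scene" or "side" or "wrist"; returns the picture (400x640x3 uint8, blue, green, red); there is no depth.
- robot.get_calibration(name): a dict with "vertical_fov" (degrees; the focal length in pixels is half the picture's height over the tangent of half this angle, whatever the lens; pixels are square), "cx", "cy" (the principal point, pixels), "k1" (the pictures are not rectified: a ray, as slopes to the right and down, at radius r is drawn at 1 + k1 r^2 times it, then the intrinsics apply), "rvec" (rotation vector, rad) and "tvec" (3), from world to camera coordinates, as OpenCV has them. Camera axes: x right, y down, z forward; pixel columns grow to the right and rows downward; lengths in m; the calibration is good to about 2 mm. A picture is of the moment at which its call begins: read the wrist's pose just before it. get_calibration takes no time and is no camera call; for the wrist camera it gives the pose at the moment of the call.
A pose or a line that the arm cannot do raises robot.IKError and nothing moves.
- robot.job_done(): hands the job in, once; it reports no verdict.
The state is a dict: "time": time; "q": joint angles; "qvel": joint speeds; "joint_torque": joint torques, N m; "tool_pos": TCP position; "tcp_rot": TCP orientation; "ft_force": force on the tool from outside, world axes, zero at the start; "torque": the same for the moment, N m; "gripper_width": finger opening in m.
Only numpy, scipy, OpenCV 4.12 (cv2) and the standard library are available. Lean on these libraries where they do the work, as an engineer would, in place of code of your own. Each camera call takes 0.05 s, during which the arm holds its last target.

### The job

Get the warped plywood panel ready for trimming: press its front part down hard with the fingertips so that its raised front edge lies flat, and, still pressing, slide it under the trimmer's sprung hold-down strip until the front edge is fully home against the back stop and the long left side lies along the side guide. Only press and slide it: do not lift or carry it, and leave the other things where they stand. Then take the hand away; the strip keeps the panel in place.

Things in the scene. Friction and masses are not known exactly. Their poses are not given: they have to be found in the camera images.
- trimmer: Rotary board trimmer, fixed: grey base board 340 x 390 mm, its slippery top (friction 0.2) 18 mm above the table. Origin on the table under the hold-down strip's front lip; x = feed direction, away from the robot, y left. Board from x -250 to 90, y -250 to 140 mm. A rail along y (x 13 to 34 mm) tops out 33 mm over the board; the cutter carriage parked at y -194 mm, 64 mm.
- lip (a point): Point on the hold-down strip's front lip (trimmer frame x 0, y 40 mm), 6.5 mm above the board. The strip, a bent spring-steel leaf before and under the rail from y -212 to 102 mm, slopes from this upturned lip down to a bend at x 10 mm, 3.5 mm above the board. A panel edge standing up strikes the lip and jams; one pressed flat on the board (top 5 mm up) goes under and lifts the leaf.
- strip (a joint): Angle (rad) of the strip, sprung about its clamped back edge: 0 at rest, about 0.08 with the 5 mm panel under it. It bears on the panel with about 3 to 6 N; feeding the edge in takes a push of roughly 4 N over the board's friction.
- stop (a point): Foot of the back stop's face (trimmer frame x 40, y 40 mm, on the board's top): an aluminium bar 13 mm high across the board behind the rail, from y -165 to 95 mm, facing the robot, square to the feed.
- guide (a point): Foot of the side guide's face (trimmer frame x -100, y 100 mm, on the board's top): an aluminium bar 10 mm high, 22 mm wide, along the left edge of the board, parallel to the feed, from x -246 to -14 mm; it faces -y.
- panel: Plywood panel, loose on the board before the strip: 180 mm long (x; front = end towards the strip), 120 wide (y), 5 thick, 70-130 g. Origin: centre of its underside. Stiff and warped: it rests on the flat middle 30 mm; the straight 75 mm front and rear parts rise, their ends 5 mm clear of the board. Pressing the middle or rear leaves the front edge up. Fingers drag it by friction (about 0.9).
- panel_front (a point): Middle of the panel's front edge, at its underside (panel frame x 90, y 0, z 5 mm). Pressing within 75 mm behind this edge rocks the panel until its front part lies flat (the rear end then stands 13 mm up); a light touch slips, a press of 12 to 20 N carries it. Pressed 60 mm behind the edge, the fingers' middle is still 20 mm short of the lip when the panel is home.
- panel_corner (a point): The panel's front left corner, at its underside (panel frame x 90 mm, y 60 mm, z 5 mm).
- pot: Small capped glass paint pot, 40 mm wide, 45 mm high, standing on the trimmer's board to the right of the panel; origin at the centre of its underside. Leave alone.
- sand_block: Cork sanding block 70 x 40 x 26 mm on the trimmer's board to the right of the panel; origin at the centre of its underside. Leave alone.
- glass_jar: Empty glass jar, 72 mm wide, 95 mm high, on the table. Origin at the underside. Leave alone.
- paint_jar: Closed glass jar, 68 mm wide, 85 mm high, on the table. Origin at the underside. Leave alone.
- bowl: Ceramic bowl, 120 mm wide, 62 mm high, on the table. Origin at the underside. Leave alone.
- cup: Cup, 76 mm wide, 75 mm high, on the table. Origin at the underside. Leave alone.
- blue_panel: Blue painted panel 150 x 110 x 6 mm lying on the table. Origin at the underside. Leave alone.
- brush: Paint brush, 190 mm long along its x axis, 20 mm thick, lying on the table. Origin at the middle of its underside. Leave alone.

How it is judged (in metres and radians):
On the way, in this order (a step that is already met when the one before it is completed fails the run):
1. the panel's front edge is pressed flat on the board in front of the strip (z of panel_front in the frame of trimmer below 0.0205 m and x of panel_front in the frame of trimmer below 0.001 m and contact force between the fingers and panel above 4 N), for 0.1 s.
2. still pressed hard by the fingers, its front edge is pushed under the strip, which rides up on it (x of panel_front in the frame of trimmer above 0.014 m and value of joint strip above 0.03 rad and contact force between the fingers and panel above 5 N), for 0.1 s.
At the end, for the whole second after the job is handed in: The panel is at rest under the raised strip, its front edge and front left corner within 5 mm of the back stop, the corner within 6 mm of the side guide, the panel square to the feed direction within 0.08 rad (about 4.5 degrees), its front edge no more than 4.5 mm off the board; the hand is clear (x of each of panel_front, panel_corner in the frame of trimmer above 0.035 m and y of panel_corner in the frame of trimmer above 0.094 m and angle between the x axis of panel and the x axis of trimmer, either way round below 0.08 rad and z of panel_front in the frame of trimmer below 0.0225 m and value of joint strip above 0.03 rad and linear speed of panel below 0.01 m/s); the robot touches nothing.
It fails at once if the panel is lifted, carried or tipped up (height (world z) of panel above 0.03 m or height (world z) of panel_front above 0.035 m or z of panel in the frame of trimmer below 0.008 m or angle between panel's own z axis and vertical above 0.3 rad).
It fails at once if another thing is shifted by more than 30 mm or knocked over (distance of any of pot, sand_block, glass_jar, paint_jar, bowl, cup, blue_panel, brush from where it was at the start of the episode above 0.03 m or angle between any of pot, sand_block, glass_jar, paint_jar, bowl, cup, blue_panel's own z axis and vertical above 0.5 rad).
It also fails if it takes over 58 s, if anything falls off the work surface, if the arm or the gripper's body presses on something with over 40 N, if the wrist force passes 120 N, or if a joint passes its speed limit or range.

## Working session

There is one attempt and no reset: what is moved stays moved. The work goes in short steps, each a Python script; the robot and the scene stay as the last script left them, time stands still between calls to the robot, and variables do not carry over. Pictures are saved under pics/ and viewed, and the job is handed in when it is done.

```bash
ls; mkdir -p pics
python3 - <<'E'
from plant import robot
import cv2
s=robot.observe(); print(s)
for n in ("scene","side","wrist"):
    c=robot.get_calibration(n); print(n,c)
    cv2.imwrite(f"pics/{n}0.png",robot.grab_frame(n))
E
```

```text
pics
{'time': 0.0, 'q': array([-1.24739603e+01,  5.99724715e+00,  5.52607848e+00,  8.96036526e+01,
       -1.01630446e-04,  7.75265206e+01]), 'qvel': array([-0.01644549, -0.02286035, -0.02506622, -0.02310078, -0.03141367,
       -0.08196983]), 'joint_torque': array([ 7.03431251e-04, -5.56934094e+01,  5.03644359e+01,  1.70058967e-02,
       -2.22691165e-04, -8.28643181e-07]), 'tool_pos': array([5.99762536e-01, 5.46402069e-05, 3.03126848e-01]), 'tcp_rot': array([-1.79926923e+02, -1.60612291e-02,  8.99995089e+01]), 'ft_force': array([-0.29610134, -0.27820586,  0.25993472]), 'torque': array([ 0.00295516,  0.01630065, -0.04104328]), 'gripper_width': 0.08501998491783162}
scene {'vertical_fov': 49.30952702211488, 'cx': 319.66522089567826, 'cy': 198.79103907242228, 'k1': 0.017217236835824573, 'rvec': array([ 2.01754096,  1.31791461, -0.57861107]), 'tvec': array([-0.19946163, -0.28756292,  1.63151048])}
side {'vertical_fov': 56.432183153597244, 'cx': 320.1016589904465, 'cy': 199.9443859291785, 'k1': 0.022442260630966514, 'rvec': array([ 2.23751987, -0.60910563,  0.30033008]), 'tvec': array([-0.42032222,  0.19310893,  0.96254166])}
wrist {'vertical_fov': 70.88710731636898, 'cx': 313.44775093107853, 'cy': 195.3761614002795, 'k1': -0.026458004020384042, 'rvec': array([-2.86877813e+00, -2.20549144e-04,  1.01990704e-03]), 'tvec': array([-0.59959078, -0.03528376,  0.37826471])}
```

View pics/scene0.png

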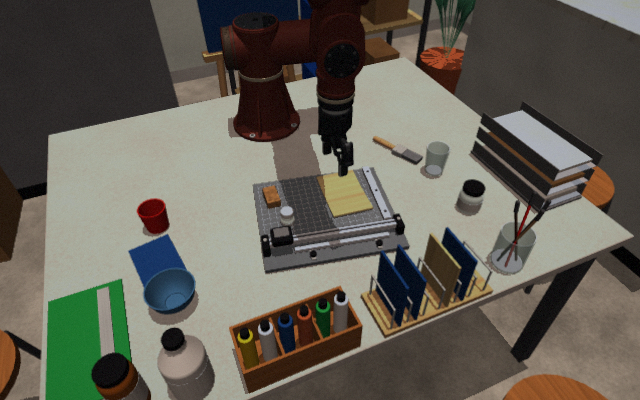

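View pics/side0.png

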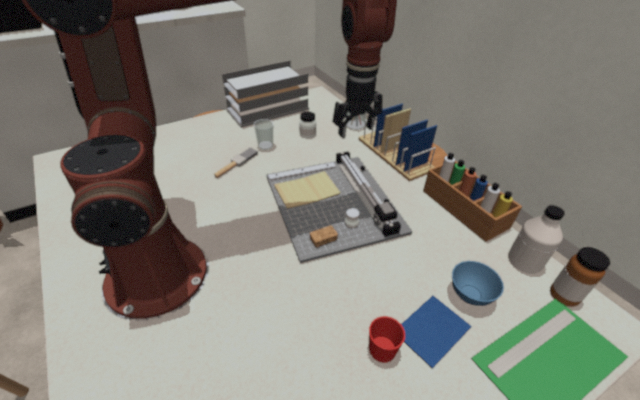

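View pics/wrist0.png

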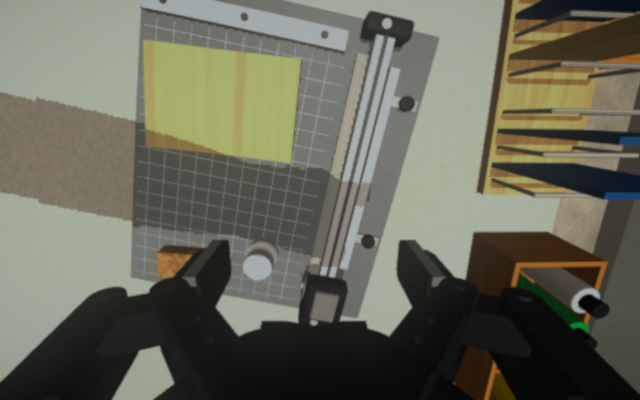

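The wrist view shows it all: the panel's corners are near (143,40), (301,58), (291,163) and (146,148). The guide is at the top, from (145,5) to (347,45), and the rail runs from about (380,30) to (325,290). I'll enlarge it for exact pixels.

Run:
```python
import cv2
im=cv2.imread("pics/wrist0.png")
c=im[0:200,120:320]; c=cv2.convertScaleAbs(c,alpha=1.3,beta=10)
cv2.imwrite("pics/z1.png",cv2.resize(c,(600,600),interpolation=cv2.INTER_CUBIC))
c=im[0:330,290:450]; c=cv2.convertScaleAbs(c,alpha=1.3,beta=10)
cv2.imwrite("pics/z2.png",cv2.resize(c,None,fx=1.8,fy=1.8,interpolation=cv2.INTER_CUBIC))
```

```text
(no output)
```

View pics/z1.png

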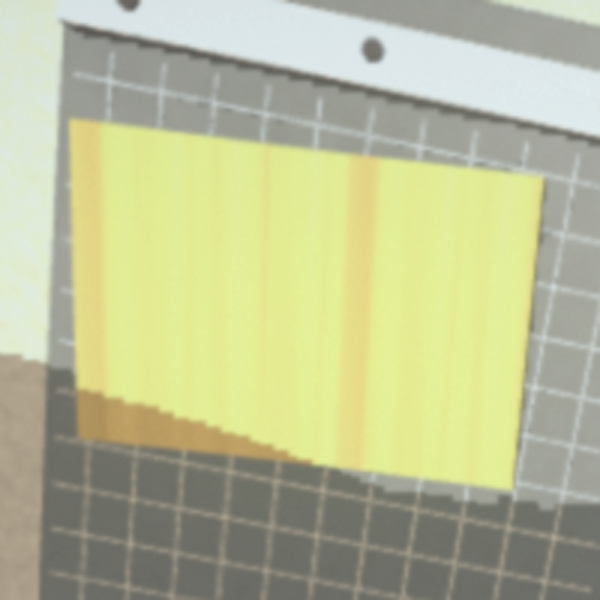

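View pics/z2.png

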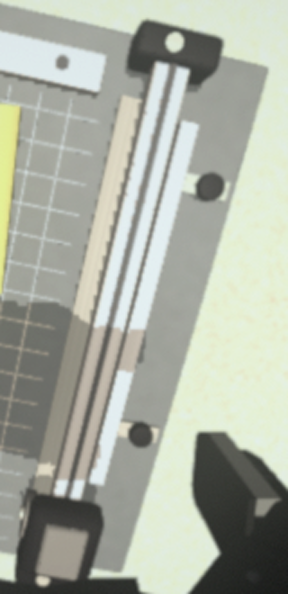

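Panel top corners in original pixels: rear-left (143.3,39.3), front-left (301,59.3), front-right (291.3,163), rear-right (145.7,146). The guide's face-top ends are (141,6.7) and (345.6,51.1). The board's far corners are (438.9,37.8) and (357.8,317.8).

```bash
cat > h.py <<'E'
import numpy as np, cv2
def K(c):
    f=200/np.tan(np.radians(c["vertical_fov"]/2)); return np.array([[f,0,c["cx"]],[0,f,c["cy"]],[0,0,1.]]), np.array([c["k1"],0,0,0,0.])
def cast(c,px,z):
    k,d=K(c); p=cv2.undistortPoints(np.array(px,float).reshape(-1,1,2),k,d).reshape(-1,2)
    R=cv2.Rodrigues(np.array(c["rvec"]))[0]; C=-R.T@c["tvec"]
    r=np.c_[p,np.ones(len(p))]@R; z=np.broadcast_to(z,len(p))
    return C+r*((z-C[2])/r[:,2])[:,None]
def proj(c,P):
    k,d=K(c); return cv2.projectPoints(np.array(P,float).reshape(-1,1,3),np.array(c["rvec"]),np.array(c["tvec"]),k,d)[0].reshape(-1,2)
def fit(A,B):  # B ~ R A + t, 2D
    A,B=np.array(A,float),np.array(B,float); a,b=A-A.mean(0),B-B.mean(0)
    th=np.arctan2((a[:,0]*b[:,1]-a[:,1]*b[:,0]).sum(),(a*b).sum())
    R=np.array([[np.cos(th),-np.sin(th)],[np.sin(th),np.cos(th)]]); t=B.mean(0)-R@A.mean(0)
    return th,t,np.linalg.norm(A@R.T+t-B,axis=1)
E
python3 - <<'E'
from h import *
from plant import robot
c=robot.get_calibration("wrist")
px=[(141,6.7),(345.6,51.1),(438.9,37.8),(357.8,317.8),(131,278)]
z=[.028,.028,.018,.018,.018]
W=cast(c,px,z)
M=[(-.246,.1),(-.014,.1),(.09,.14),(.09,-.25),(-.25,-.25)]
th,t,e=fit(M,W[:,:2]); print(W[:,:2].round(4),"\ntrimmer yaw",np.degrees(th),t,e.round(4))
R=np.array([[np.cos(th),-np.sin(th)],[np.sin(th),np.cos(th)]])
P=cast(c,[(143.3,39.3),(301,59.3),(291.3,163),(145.7,146)],.028)[:,:2]
ph,pt,e2=fit([(-.09,.06),(.09,.06),(.09,-.06),(-.09,-.06)],P); print(P.round(4),"panel",np.degrees(ph),pt,e2.round(4))
print("panel in trimmer",(P-t)@R, (pt-t)@R)
# cross-check by scene / side: project
T=lambda x,y,z:[*(R@[x,y]+t),z]
for n in("scene","side"):
    print(n,proj(robot.get_calibration(n),[T(.09,.14,.018),T(.09,-.25,.018),T(-.25,-.25,.018),T(-.25,.14,.018)]).round(1))
    im=cv2.imread(f"pics/{n}0.png")
    a=proj(robot.get_calibration(n),[T(.09,.14,.018),T(.09,-.25,.018),T(-.25,-.25,.018),T(-.25,.14,.018)])
    big=cv2.resize(im,None,fx=4,fy=4); cv2.polylines(big,[np.int32(a*4+2)],True,(0,0,255),1)
    b=proj(robot.get_calibration(n),[[*p,.028] for p in P]);cv2.polylines(big,[np.int32(b*4+2)],True,(255,0,255),1)
    m=(a.mean(0)*4).astype(int); cv2.imwrite(f"pics/{n}ov.png",big[max(0,m[1]-290):m[1]+290,m[0]-380:m[0]+380])
E
```

```text
[[ 0.4106  0.186 ]
 [ 0.6358  0.1396]
 [ 0.7438  0.1566]
 [ 0.6665 -0.2229]
 [ 0.3344 -0.1563]] 
trimmer yaw -11.645688820516732 [0.62934575 0.03862416] [0.0021 0.0002 0.0022 0.0016 0.0007]
[[0.4086 0.1533]
 [0.5856 0.1311]
 [0.5723 0.0129]
 [0.3934 0.0343]] panel -6.945056057567873 [0.48997715 0.08289561] [0.0007 0.0011 0.0005 0.0001]
panel in trimmer [[-0.23939408  0.06776594]
 [-0.06148967  0.08171133]
 [-0.05068935 -0.03671315]
 [-0.23017179 -0.0518549 ]] [-0.14543622  0.01522731]
scene [[409.8 245.6]
 [264.4 270.7]
 [252.  183.9]
 [372.9 166.5]]
side [[358.4 156.2]
 [413.1 231.1]
 [299.8 260.5]
 [265.9 174. ]]
```

View pics/sceneov.png

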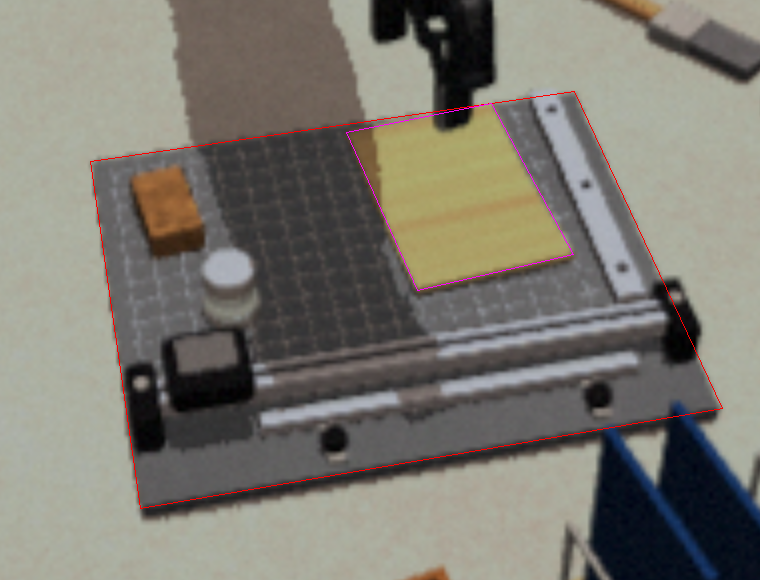

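View pics/sideov.png

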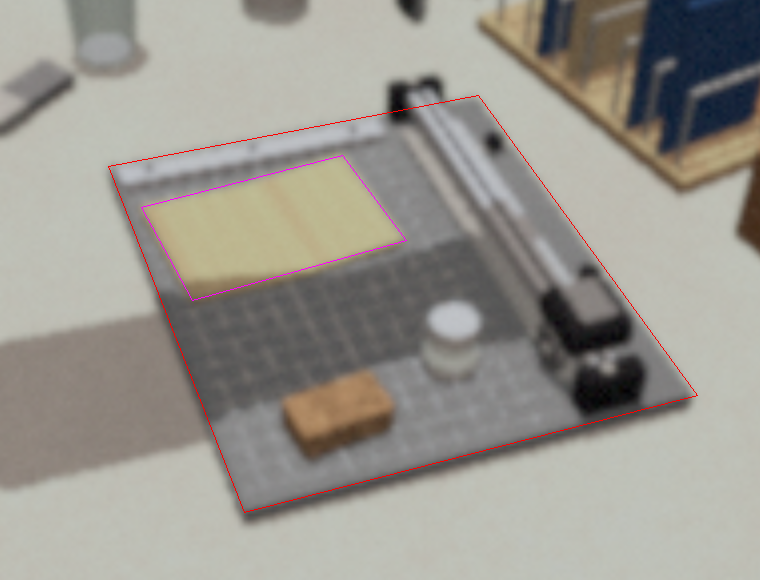

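The trimmer fit lies on its edges in both other views to within about 2 mm. The trimmer yaw is -11.6°, and the panel is turned +4.7° relative to it with its front edge about 56 mm short of the lip. Next I press with the jaws spread across the panel, 60 mm behind the front edge.

```bash
cat >> h.py <<'E'
TH=np.radians(-11.646); TT=np.array([0.62935,0.03862])
def rot(a): return np.array([[np.cos(a),-np.sin(a)],[np.sin(a),np.cos(a)]])
RT=rot(TH)
def t2w(p): return RT@np.array(p)+TT
def w2t(p): return (np.array(p)-TT)@RT
E
python3 - <<'E'
from h import *
from plant import robot
robot.set_gripper(0.05)
p=np.array([.48998,.0829])+rot(np.radians(-6.95))@[.030,0]
o=[180,0,173.05]
print(p, robot.ik([*p,.14],o), robot.ik([*t2w((-.02,.04)),.09],[180,0,180-11.65]), robot.ik([*t2w((-.02,.04)),.09],[180,0,-11.65]))
robot.move_pose([*p,.14],o)
robot.pause(.3); s=robot.observe(); b=s["ft_force"]; print(s["time"],b,s["tool_pos"],s["tcp_rot"])
hit=robot.line_to([*p,.088],vel=.05,guard=4) if False else robot.line_to([*p,.105],vel=.08,guard=5)
if not hit: hit=robot.line_to([*p,.075],vel=.02,guard=4)
s=robot.observe(); print(hit,s["time"],s["ft_force"]-b,s["tool_pos"])
np.save("b.npy",b)
for n in("side","scene"): cv2.imwrite(f"pics/{n}1.png",robot.grab_frame(n))
E
```

```text
[0.51975956 0.07926991] [ -5.5987375   -4.93302861 -22.4980845   72.43494411   0.
   1.3512625 ] [-4.45709701 14.10113224 -7.87882059 68.02004717  0.          7.19290299] [  -4.45709701   14.10113224   -7.87882059   68.02004717    0.
 -172.80709701]
2.1 [-0.72405134  0.23120718 -0.33435662] [0.52009239 0.07909753 0.14033531] [1.79997097e+02 2.94342172e-02 1.73015505e+02]
True 3.4667 [-0.86391215 -0.46509068  7.44736466] [0.5199216  0.07924886 0.09260644]
```

Run:
```python
from h import *
from plant import robot
b=np.load("b.npy")
s=robot.observe(); p=s["tool_pos"].copy(); z=p[2]
for i in range(30):
    F=np.mean([ (robot.pause(.03),robot.observe()["ft_force"]-b)[1] for _ in range(3)],axis=0)
    s=robot.observe(); print(round(s["time"],2),round(z,4),s["tool_pos"].round(4)[2],F.round(1))
    if F[2]>15: break
    z-=.0008 if F[2]<10 else .0004
    robot.line_to([p[0],p[1],z],vel=.02)
np.save("z.npy",z)
for n in("side","scene","wrist"):
    im=robot.grab_frame(n); cv2.imwrite(f"pics/{n}2.png",im)
im=cv2.imread("pics/side2.png")[140:270,240:430]; cv2.imwrite("pics/side2z.png",cv2.resize(im,None,fx=4,fy=4))
im=cv2.imread("pics/scene2.png")[140:290,230:430]; cv2.imwrite("pics/scene2z.png",cv2.resize(im,None,fx=4,fy=4))
```

```text
3.67 0.0926 0.0926 [-0.4  0.1  5.8]
4.02 0.0918 0.0926 [-3.8 -0.1 10.8]
4.37 0.0914 0.0926 [-5.9  0.2 14.8]
4.72 0.091 0.0925 [-7.8 -0.1 18.3]
```

View pics/side2z.png

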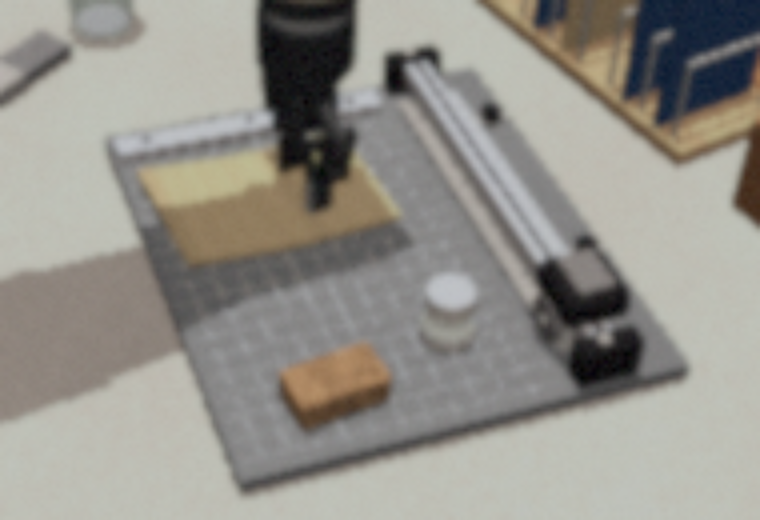

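View pics/scene2z.png

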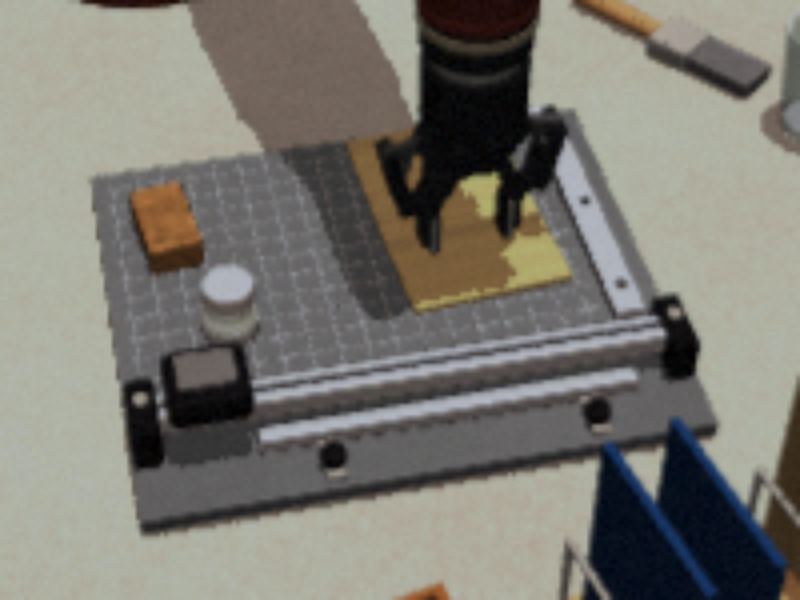

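View pics/wrist2.png

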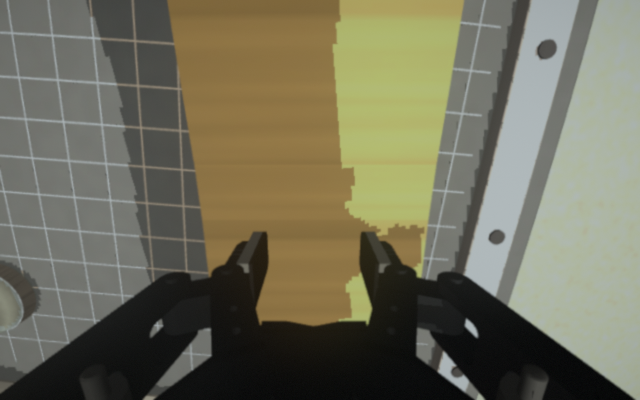

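The panel's front part is flat under about 18 N, and the shadow gap at its front edge has closed. I slide and square it to just before the lip, holding the press force.

```bash
cat >> h.py <<'E'
def slide(robot,b,z,a,e,n,vel=.02,Ft=16.5,stopF=None):
    """a,e: (x,y,yaw deg) tool in trimmer frame"""
    a,e=np.array(a,float),np.array(e,float)
    for i in range(1,n+1):
        m=a+(e-a)*i/n; w=t2w(m[:2])
        robot.line_to([*w,z],vel=vel,rotation=[180,0,180+np.degrees(TH)+m[2]])
        s=robot.observe(); F=s["ft_force"]-b; ff=RT.T@F[:2]; q=w2t(s["tool_pos"][:2])
        print(f"{s['time']:.2f} cmd {m.round(4)} act {q.round(4)} z {z:.4f}/{s['tool_pos'][2]:.4f} Fz {F[2]:.1f} feed {ff[0]:.1f} lat {ff[1]:.1f}")
        z-=np.clip((Ft-F[2])*.0001,-.0006,.0006)
        if stopF and ff[0]<-stopF: break
    np.save("z.npy",z); return m,z
E
python3 - <<'E'
from h import *
from plant import robot
b=np.load("b.npy"); z=float(np.load("z.npy"))
a=[*w2t([.51992,.07925]),4.70]
print(a)
m,z=slide(robot,b,z,a,[-.072,.0375,0],9); np.save("m.npy",m)
for n in("side","scene","wrist"): cv2.imwrite(f"pics/{n}3.png",robot.grab_frame(n))
im=cv2.imread("pics/side3.png")[140:270,240:430]; cv2.imwrite("pics/side3z.png",cv2.resize(im,None,fx=4,fy=4,interpolation=cv2.INTER_CUBIC))
im=cv2.imread("pics/scene3.png")[140:290,230:430]; cv2.imwrite("pics/scene3z.png",cv2.resize(im,None,fx=4,fy=4,interpolation=cv2.INTER_CUBIC))
E
```

```text
[np.float64(-0.11537896601136247), np.float64(0.0177035590249206), 4.7]
5.28 cmd [-0.1106  0.0199  4.1778] act [-0.1102  0.0198] z 0.0910/0.0925 Fz 17.1 feed -6.5 lat -2.3
5.70 cmd [-0.1057  0.0221  3.6556] act [-0.1054  0.022 ] z 0.0911/0.0925 Fz 17.3 feed -5.8 lat -1.4
6.12 cmd [-0.1009  0.0243  3.1333] act [-0.1005  0.0242] z 0.0912/0.0926 Fz 14.9 feed -4.9 lat -2.6
6.53 cmd [-0.0961  0.0265  2.6111] act [-0.0957  0.0264] z 0.0910/0.0925 Fz 16.8 feed -6.1 lat -3.4
6.95 cmd [-0.0913  0.0287  2.0889] act [-0.0909  0.0286] z 0.0910/0.0926 Fz 16.7 feed -6.7 lat -3.2
7.37 cmd [-0.0865  0.0309  1.5667] act [-0.0861  0.0308] z 0.0910/0.0926 Fz 16.7 feed -5.3 lat -2.5
7.78 cmd [-0.0816  0.0331  1.0444] act [-0.0812  0.0331] z 0.0911/0.0926 Fz 16.0 feed -5.3 lat -1.7
8.20 cmd [-0.0768  0.0353  0.5222] act [-0.0764  0.0352] z 0.0910/0.0925 Fz 16.9 feed -5.3 lat -2.7
8.62 cmd [-0.072   0.0375  0.    ] act [-0.0716  0.0375] z 0.0910/0.0926 Fz 15.7 feed -5.0 lat -2.1
```

View pics/scene3z.png

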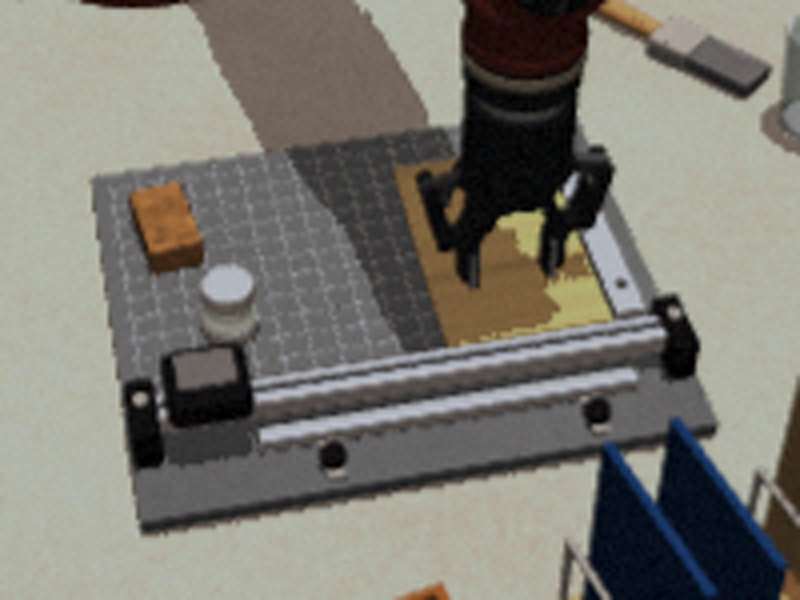

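View pics/side3z.png

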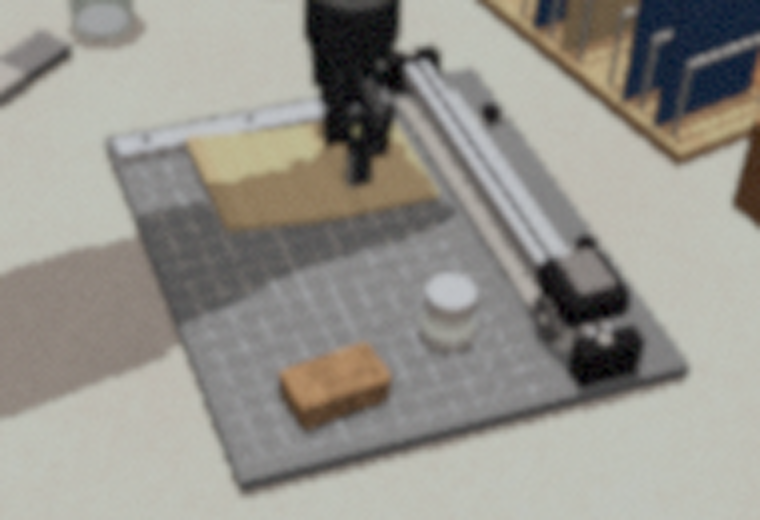

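View pics/wrist3.png

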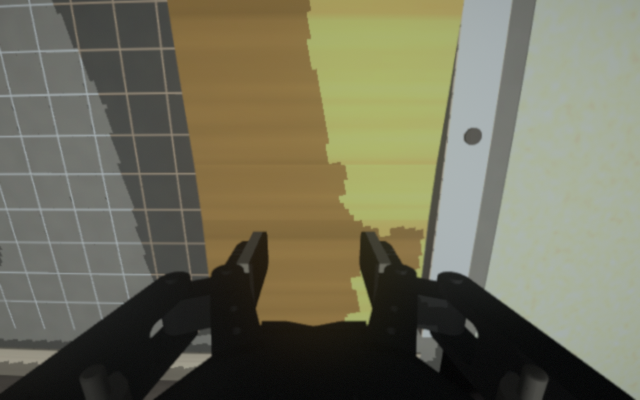

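The panel followed without slipping: it is square, with its front edge just short of the strip and its left side near the guide. I ease it left until the guide pushes back, then feed to the stop.

Run:
```python
from h import *
from plant import robot
b=np.load("b.npy"); z=float(np.load("z.npy")); m=np.load("m.npy")
y0=None
for k in range(8):
    e=m.copy(); e[1]+=.0008
    m,z=slide(robot,b,z,m,e,1,vel=.01)
    F=robot.observe()["ft_force"]-b
    if (RT.T@F[:2])[1]<-6: break
e=m.copy(); e[0]=-.012
m,z=slide(robot,b,z,m,e,12,vel=.02,Ft=17.5); np.save("m.npy",m)
for n in("side","scene","wrist"): cv2.imwrite(f"pics/{n}4.png",robot.grab_frame(n))
im=cv2.imread("pics/scene4.png")[140:290,230:430]; cv2.imwrite("pics/scene4z.png",cv2.resize(im,None,fx=4,fy=4,interpolation=cv2.INTER_CUBIC))
```

```text
9.02 cmd [-0.072   0.0383  0.    ] act [-0.0715  0.0379] z 0.0910/0.0926 Fz 15.9 feed -4.4 lat -4.6
9.27 cmd [-0.072   0.0391  0.    ] act [-0.0712  0.0385] z 0.0909/0.0926 Fz 14.9 feed -3.9 lat -5.4
9.52 cmd [-0.072   0.0399  0.    ] act [-0.071   0.0392] z 0.0907/0.0926 Fz 15.3 feed -2.8 lat -6.8
9.92 cmd [-0.067   0.0399  0.    ] act [-0.067   0.0398] z 0.0906/0.0925 Fz 22.3 feed -9.6 lat -2.7
10.32 cmd [-0.062   0.0399  0.    ] act [-0.062   0.0398] z 0.0911/0.0925 Fz 17.8 feed -7.7 lat -4.1
10.72 cmd [-0.057   0.0399  0.    ] act [-0.0571  0.0398] z 0.0911/0.0926 Fz 17.5 feed -7.4 lat -2.4
11.12 cmd [-0.052   0.0399  0.    ] act [-0.0534  0.0398] z 0.0911/0.0925 Fz 23.3 feed -15.7 lat -3.3
11.52 cmd [-0.047   0.0399  0.    ] act [-0.0493  0.0398] z 0.0917/0.0925 Fz 23.1 feed -17.9 lat -3.6
11.92 cmd [-0.042   0.0399  0.    ] act [-0.0431  0.04  ] z 0.0923/0.0926 Fz 11.7 feed -8.7 lat -1.8
12.32 cmd [-0.037   0.0399  0.    ] act [-0.0387  0.04  ] z 0.0917/0.0926 Fz 20.3 feed -15.1 lat -2.2
12.72 cmd [-0.032   0.0399  0.    ] act [-0.0337  0.04  ] z 0.0920/0.0926 Fz 17.1 feed -12.6 lat -3.1
13.12 cmd [-0.027   0.0399  0.    ] act [-0.0287  0.04  ] z 0.0919/0.0926 Fz 18.0 feed -13.0 lat -2.3
13.52 cmd [-0.022   0.0399  0.    ] act [-0.0236  0.04  ] z 0.0920/0.0926 Fz 17.4 feed -14.4 lat -2.6
13.92 cmd [-0.017   0.0399  0.    ] act [-0.0186  0.04  ] z 0.0920/0.0926 Fz 17.3 feed -13.7 lat -1.8
14.32 cmd [-0.012   0.0399  0.    ] act [-0.0132  0.0401] z 0.0919/0.0926 Fz 14.9 feed -9.9 lat -0.7
```

View pics/scene4z.png

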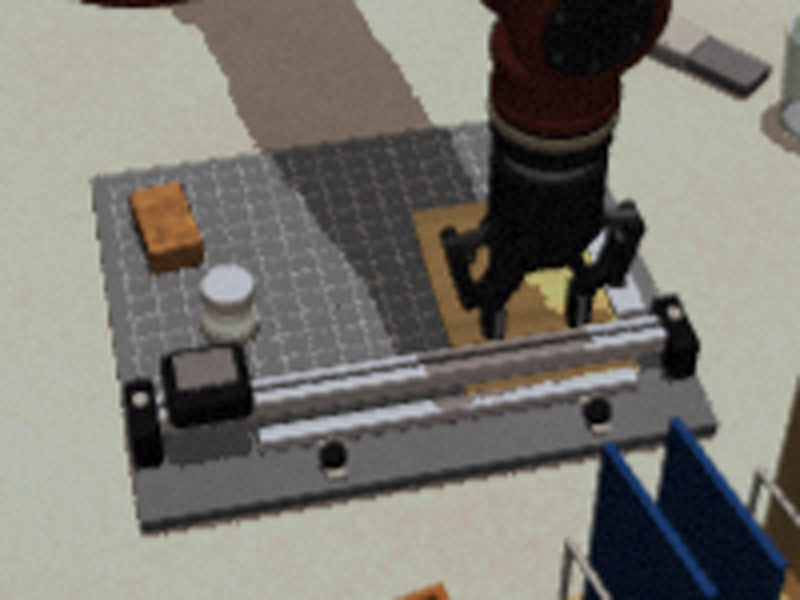

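View pics/wrist4.png

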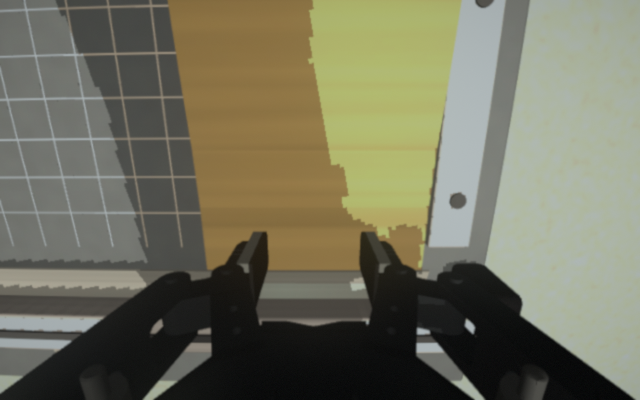

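The strip of panel between the rail and the back stop is visible from (465,388) to (635,365) in the zoom, so the front edge is under and near the stop. I check how close by casting the rear edge, then push on.

Run:
```python
from h import *
from plant import robot
c=robot.get_calibration("scene")
print(w2t(cast(c,[(333.2,193)],.018+.018)[0,:2]))
im=cv2.imread("pics/scene4.png")[215:265,325:405]
cv2.imwrite("pics/s4zz.png",cv2.resize(im,None,fx=10,fy=10,interpolation=cv2.INTER_CUBIC))
print(proj(c,[[*t2w((.04,y)),.023] for y in(-.02,.04,.095)]+[[*t2w((.04,y)),.031] for y in(-.02,.04,.095)]))
```

```text
[-0.13642939 -0.01782648]
[[347.12941691 240.14681054]
 [368.57094512 236.56128235]
 [387.97190495 233.3203708 ]
 [347.22171593 238.18602923]
 [368.76294873 234.5974211 ]
 [388.25302731 231.35379013]]
```

View pics/s4zz.png

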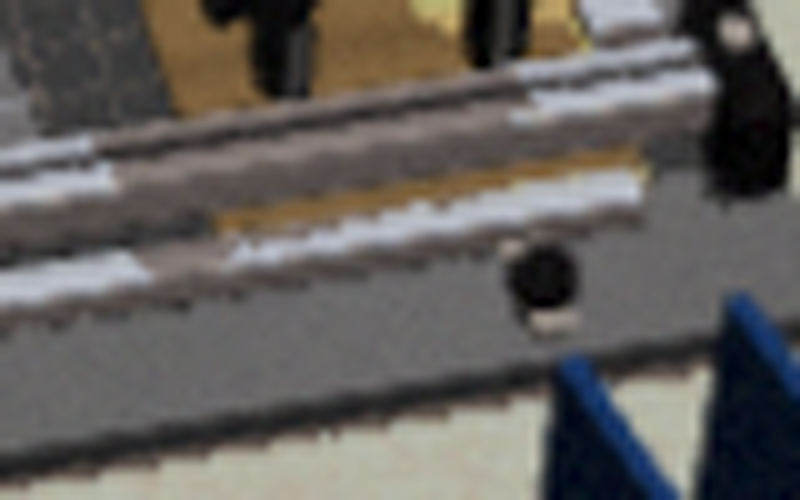

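Run:
```python
from h import *
from plant import robot
b=np.load("b.npy"); z=float(np.load("z.npy")); m=np.load("m.npy")
e=m.copy(); e[0]=-.006; e[1]+=.0015
m,z=slide(robot,b,z,m,e,6,vel=.01,Ft=18); np.save("m.npy",m)
im=robot.grab_frame("scene"); cv2.imwrite("pics/scene5.png",im); cv2.imwrite("pics/wrist5.png",robot.grab_frame("wrist"))
def hsvm(p):
    h=cv2.cvtColor(cv2.imread(p),cv2.COLOR_BGR2HSV); return h
o=[cv2.imread(f"pics/scene{k}.png")[180:250,325:405] for k in(4,5)]
cv2.imwrite("pics/cmp.png",cv2.resize(np.hstack(o),None,fx=5,fy=5,interpolation=cv2.INTER_CUBIC))
```

```text
14.72 cmd [-0.011   0.0402  0.    ] act [-0.013   0.0402] z 0.0917/0.0926 Fz 20.3 feed -16.9 lat -2.3
14.98 cmd [-0.01    0.0404  0.    ] act [-0.0119  0.0404] z 0.0919/0.0926 Fz 18.1 feed -14.3 lat -2.3
15.23 cmd [-0.009   0.0407  0.    ] act [-0.0117  0.0405] z 0.0919/0.0926 Fz 22.3 feed -19.3 lat -4.3
15.49 cmd [-0.008   0.0409  0.    ] act [-0.0114  0.0406] z 0.0924/0.0926 Fz 22.3 feed -21.8 lat -6.2
15.75 cmd [-0.007   0.0412  0.    ] act [-0.0112  0.0406] z 0.0928/0.0926 Fz 23.3 feed -25.2 lat -6.2
16.02 cmd [-0.006   0.0414  0.    ] act [-0.0108  0.0407] z 0.0933/0.0926 Fz 21.8 feed -27.1 lat -7.8
```

View pics/cmp.png

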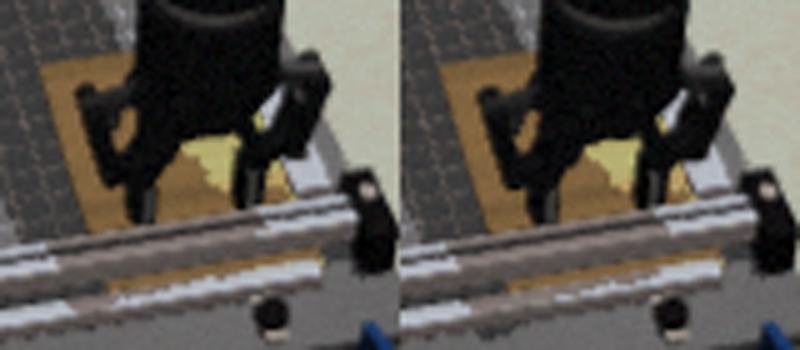

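View pics/wrist5.png

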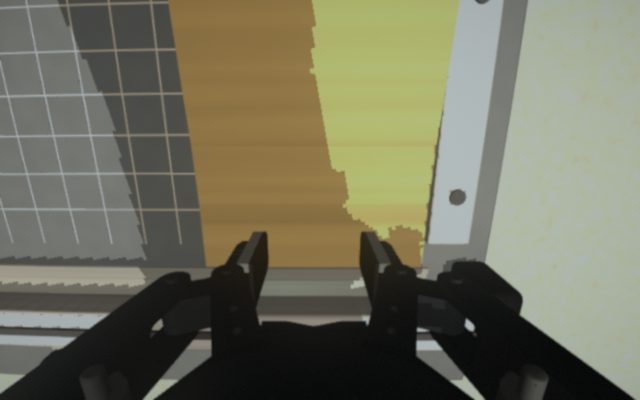

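The feed force rose above friction, to 27 N against 22 N normal, with hardly any motion. Either the panel is home or the fingers have met the lip. I release the sideways load, lift straight up and look from above.

Run:
```python
from h import *
from plant import robot
b=np.load("b.npy"); z=float(np.load("z.npy"))
s=robot.observe(); w=t2w((-.0108,.0405))
r=[180,0,180+np.degrees(TH)]
robot.line_to([*w,.0928],vel=.01,rotation=r)
print((robot.observe()["ft_force"]-b).round(1))
robot.line_to([*w,.14],vel=.06,rotation=r)
# high view, like the start: yaw 90, camera over board
robot.move_pose([.58,-.03,.304],[180,0,90])
robot.pause(.2)
c=robot.get_calibration("wrist"); cv2.imwrite("pics/wrist6.png",robot.grab_frame("wrist")); cv2.imwrite("pics/scene6.png",robot.grab_frame("scene"))
import pickle; pickle.dump(c,open("c6.pkl","wb")); print(robot.observe()["time"])
im=cv2.imread("pics/wrist6.png"); im=cv2.convertScaleAbs(im,alpha=1.3,beta=10)
cv2.imwrite("pics/w6a.png",cv2.resize(im[0:200,180:460],None,fx=2.85,fy=2.85,interpolation=cv2.INTER_CUBIC))
```

```text
[-6.3 -0.3  7.3]
19.075
```

View pics/w6a.png

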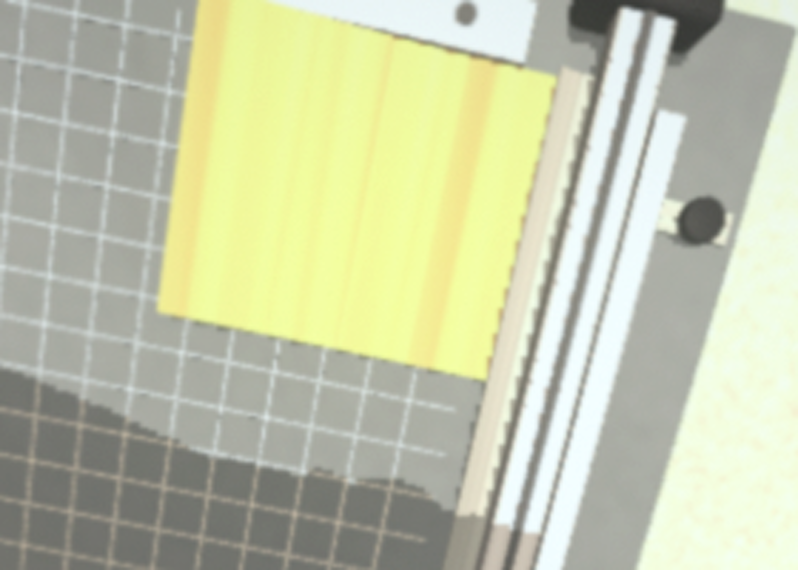

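Run:
```python
from h import *
import pickle; c=pickle.load(open("c6.pkl","rb"))
im=cv2.imread("pics/wrist6.png")
print("rear edge x,y (z .036):",w2t(cast(c,[(236.1,109.5),(249.1,3.5)],.036)[:,:2]).round(4).tolist())
print("same z .028:",w2t(cast(c,[(236.1,109.5),(249.1,3.5)],.028)[:,:2]).round(4).tolist())
print("lip ends",w2t(cast(c,[(375.1,26.3),(351.2,133.3)],.0235)[:,:2]).round(4).tolist())
# guide far corner (-14,100,z.028), board corner as checks of trimmer fit
print("guide end",w2t(cast(c,[(180+523/2.85,65/2.85)],.028)[:,:2]).round(4), "board corner",w2t(cast(c,[(180+797/2.85,32/2.85)],.018)[:,:2]).round(4))
print("stop back/front top ends",w2t(cast(c,[(180+660/2.85,110/2.85),(180+685/2.85,118/2.85)],.031)[:,:2]).round(4).tolist())
cv2.imwrite("pics/w6b.png",cv2.resize(im[0:150,330:430],None,fx=6,fy=4,interpolation=cv2.INTER_CUBIC))
s=cv2.imread("pics/scene6.png")[160:265,310:430]
cv2.imwrite("pics/s6.png",cv2.resize(s,None,fx=5.5,fy=5.5,interpolation=cv2.INTER_CUBIC))
```

```text
rear edge x,y (z .036): [[-0.1378, -0.0201], [-0.1391, 0.0901]]
same z .028: [[-0.1399, -0.0203], [-0.1413, 0.0925]]
lip ends [[-0.0013, 0.0999], [0.0003, -0.0198]]
guide end [[-0.0152  0.0992]] board corner [[0.089 0.137]]
stop back/front top ends [[0.0404, 0.0942], [0.0507, 0.0935]]
```

View pics/s6.png

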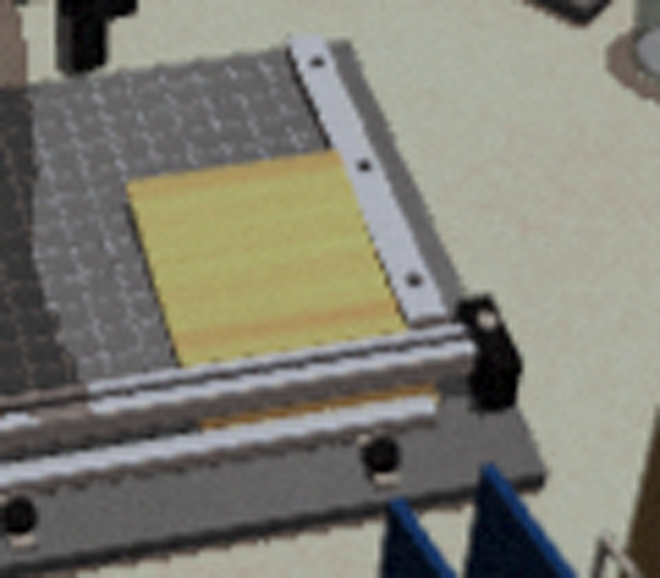

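View pics/w6b.png

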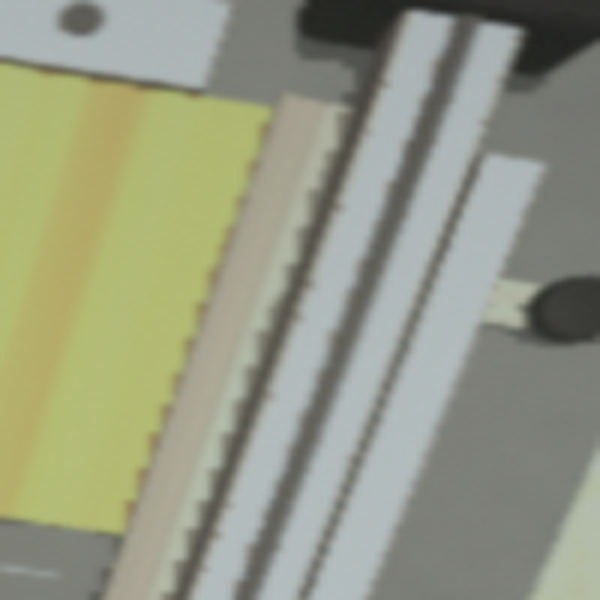

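Run:
```python
from h import *
import pickle; c=pickle.load(open("c6.pkl","rb"))
from plant import robot
d=robot.get_calibration("scene")
for z in(.028,.032,.036,.04): print(z,w2t(cast(c,[(236.1,109.5)],z)[0,:2]).round(4),w2t(cast(d,[(333.3,193.6)],z)[0,:2]).round(4))
h=cv2.imread("pics/scene6.png"),cv2.imread("pics/scene0.png")
s=robot.observe(); print(s["time"],s["ft_force"].round(2),s["tool_pos"])
```

```text
0.028 [-0.1399 -0.0203] [-0.1422 -0.0161]
0.032 [-0.1388 -0.0202] [-0.138  -0.0171]
0.036 [-0.1378 -0.0201] [-0.1338 -0.0181]
0.04 [-0.1367 -0.02  ] [-0.1297 -0.0191]
19.075 [ 0.17 -0.61 -0.68] [ 0.57995992 -0.02968771  0.30346552]
```

View pics/scene6.png

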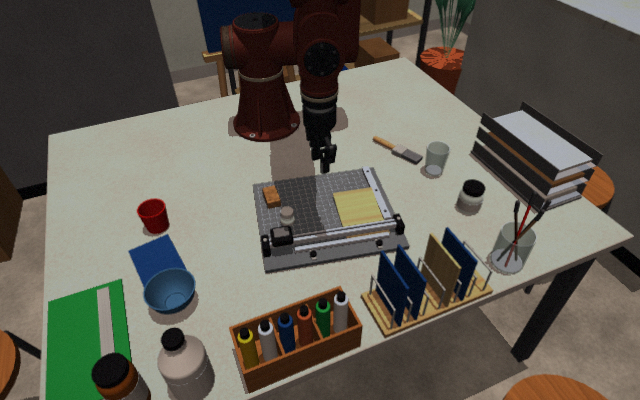

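Rear edge at x ≈ -0.138, so the front edge is about 0.040 (home). The right side is at y ≈ -0.020, so the left side is on the guide, and the panel is square to about 0.01 rad. The hand is clear and the other things look unmoved, so I hand in.

Run:
```python
from plant import robot
robot.job_done()
```

```text
the job is handed in; nothing more can be done
```

I pressed the panel's front part flat with about 16–18 N, squared it against the side guide, and slid it under the strip to the back stop. Then I lifted the hand away and handed the job in at about 19 s; no verdict was reported.

**Position:** In the last wrist view the rear edge is at trimmer x ≈ -0.138 to -0.140 m. That puts the front edge at about 0.040 m, home against the stop.
- The right side is at y ≈ -0.020 m, so the left side lies on the guide.
- The panel is square to within about 0.013 rad.
- The pot, block and other things look unmoved.

**Less certain:**
- **Last push:** the feed force rose to 27 N, more than finger friction alone should give. The fingers slipped a few mm forward on the panel and probably touched the strip's lip.
- **Front edge height and strip angle:** I could not see either directly. Two views put the rear edge's top 30–33 mm above the table. I expected 36 mm for a fully flat front, but these views are only good to about 3 mm. I relied on the strip's spring to hold the front down.

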